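# Load the shelf-label printer and latch its tray

### The arm

A 6-joint arm with a two-finger parallel gripper is mounted at the origin on the work surface. World frame = base frame: x ahead of the robot, y to its left, z up, the work surface at z = 0. Lengths are in m, angles in rad, forces in N, time in s.
With the tool pointing down it reaches from about 0.275 to 1 m from the base axis. Payload 8.4 kg.
Tool frame: the origin (TCP) lies on the centre line of the jaws, within the pads' length; the fingertips stand 17 mm ahead of it and the grasp point (between the pads) lies 2 mm behind it (bot.tcp_to_tips is the y of the fingertips in the tool frame, in m); y points along the fingers, z is the direction in which the jaws open and shut, and the axes are right-handed (so a half turn about y gives the same grasp; the last joint's range is limited). The gripper opens to 85 mm and grips with 20 to 120 N. Pads are 22 mm wide; open, the fingers measure 114 mm over their backs; the gripper's body (76 mm by 85 mm) begins 54 mm behind the grasp point. The pads swing forward as they close: fully open they stand 13 mm farther back than shut.
Start: joints at [1.211, 0.353, 1.633, -0, 1.155, -0.002], TCP at [0.219, 0.585, 0.214] pointing down, gripper open.
Joint ranges: [-2.63, 2.63], [-0.92, 2.1], [0.06, 2.66], [-1.3, 4.44], [0, 2.69], [-3.02, 3.02]. Speed limits (rad/s): [2.22, 2.22, 2.79, 3.14, 3.14, 3.14].

### API

Orientations are given as a unit quaternion [x, y, z, w].
In Python, from workcell import bot, hand, kinematics, get_obs, vision, hand_in gives the robot as it stands. The module is installed in compiled form; this text tells all that it offers. Calls block until the motion is done:
- bot.reach(position, orientation): joint-space move of the TCP to a pose.
- bot.servo_line(position, ori=None, velocity=0.15): straight line of the TCP; ori=None keeps the orientation; velocity is the mean speed in m/s.
- bot.goto_joints(angles): joint-space move.
- hand.move_gripper(opening, strength=None): finger opening in m; strength is the grip in N (None keeps the last); returns when the fingers have stopped.
- bot.dwell(seconds).
- kinematics.solve_ik(position, orientation): joint angles nearest the present ones, or None.
- get_obs(): the state.
- vision.read_camera(name): name is "side" or "top" or "wrist"; returns a dict with "frame" (480x640x3 uint8, red, green, blue), "intrinsics" (3x3 intrinsics, pixels), "view" (4x4, takes a point from world to camera coordinates). Camera axes: x right, y down, z forward; pixel columns grow to the right and rows downward; lengths in m; the calibration is good to about 2 mm. A picture is of the moment at which its call begins. There is no depth.
A pose or a line that the arm cannot do raises bot.IKError and nothing moves.
- hand_in(): hands the job in, once; it reports no verdict.
The state is a dict: "time_s": time; "joint_pos": joint angles; "joint_vel": joint speeds; "joint_efforts": joint torques, N m; "position": TCP position; "orientation": TCP orientation; "wrist_force": force on the tool from outside, world axes, zero at the start; "ft_torque": the same for the moment, N m; "gripper_width": finger opening in m.
Only numpy, scipy, OpenCV 4.12 (cv2) and the standard library are available. Lean on these libraries where they do the work, as an engineer would, in place of code of your own. Each camera call takes 0.05 s, during which the arm holds its last target. There are 200 camera calls.

### The job

Put the label cassette into the well of the printer's pulled-out tray so that it sits flat, then push the tray in by its front panel until its push-push latch catches, gently, without forcing it against its stop. Let go and make sure that the tray stays latched in with the cassette in it; leave the other things on the counter where they are.

Things in the scene. Friction and masses are not known exactly. Their poses are not given: they have to be found in the camera images.
- cassette: Loose white plastic label cassette: a block 44 (its x) x 84 (its y) x 24 mm high with a grip fin standing on the middle of its top, 30 (x) x 14 (y) x 26 mm high, so 50 mm high in all; two flat black discs on its top beside the fin. About 0.14 kg (varies by a third). Origin at the centre of its underside, z up. Half a turn about z leaves it alike. Stands on the counter left or right of the printer.
- printer: Fixed grey label printer, 200 mm deep, 166 mm wide, its front part 74 mm high, its rear (from 98 mm behind the front face) 120 mm high and black. Origin on the counter under the middle of its front face; x points into the printer (the direction in which the tray is pushed), y across, z up. The mouth in its front face is 126 mm wide and 66 mm high.
- tray (a joint): Tray travel in m along the printer's +x: 0 = fully out (start), 0.072 = the most possible. A spring pushes it out: 4 N at 0, 9 N at the end. Push-push latch, set to another depth on each printer, which cannot be seen: the tray rests latched anywhere from 0.023 to 0.057. To latch, press to the firm stop 13 mm beyond that rest, where the force jumps up, then let go; it comes back 13 mm and stays.
- push (a point): Middle of the outer face of the tray's grey upright front panel (130 mm wide, 8 mm thick, from 6 to 50 mm above the counter), 30 mm above the counter; x points into the printer. It lies 81 mm in front of the printer's front face with the tray out, 24 to 58 mm when latched. Push here, with at most 20 N. Let go over 2 mm before the stop, the tray springs out. Pressing in a latched tray releases it.
- well (a point): Centre of the floor of the tray's well, 12 mm above the counter; axes as the printer's. The well is 48 (x) x 88 (y) mm inside, with walls 4 mm thick and 10 mm high, open at the top, and takes the cassette flat with its x along the printer's x, 2 mm free all round. With the tray fully out it lies 37 mm in front of the printer's front face and 36 mm behind the panel's back.
- can: Loose drinks can, 66 mm across, 115 mm high, on the counter on the printer's other side; leave it alone. Origin at the centre of its underside.
- jar: Loose jar with a lid, 84 mm across, 120 mm high; leave it alone. Origin at the centre of its underside.
- carton: Open cardboard carton of sweet bars, 160 x 110 x 55 mm; leave it alone. Origin at the centre of its underside.
Things that resemble listed ones, but are neither listed nor needed, are in the scene too. Of the things that look like the cassette, the smallest one is meant.

How it is judged:
On the way, in this order (a step that is already met when the one before it is completed fails the run):
1. the cassette sits flat in the well of the tray, let go, the tray still out (horizontal distance between cassette and well below 0.006 m and z of cassette in the frame of well below 0.003 m and angle between cassette's own z axis and vertical below 0.08 rad and angle between the x axis of cassette and the x axis of well, either way round below 0.15 rad and contact force between the fingers and cassette below 0.1 N and value of joint tray below 0.015 m), for 0.2 s.
2. the tray is pressed in by its front panel (value of joint tray above 0.031 m and contact force between any of the fingers, the arm and tray above 3 N), for 0.05 s.
At the end, for the whole second after the job is handed in: The tray stays in at its latch by itself and at rest (travel 0.021 to 0.059 m, slower than 5 mm/s), with the cassette flat in the well: within 6 mm of the well's centre, not more than 3 mm above its floor, tilted less than 0.08 rad, turned less than 0.15 rad, at rest (value of joint tray between 0.021 and 0.059 m and velocity of joint tray between -0.005 and 0.005 m/s and horizontal distance between cassette and well below 0.006 m and z of cassette in the frame of well below 0.003 m and angle between cassette's own z axis and vertical below 0.08 rad and angle between the x axis of cassette and the x axis of well, either way round below 0.15 rad and linear speed of cassette below 0.01 m/s); the robot touches nothing.
It fails at once if the tray's front panel is pressed with more than 20 N (contact force between any of the fingers, the arm and tray above 20 N).
It fails at once if the can, the jar or the carton is moved by more than 20 mm (distance of any of can, jar, carton from where it was at the start of the episode above 0.02 m).
It also fails if it takes over 64 s, if anything falls off the work surface, if the arm or the gripper's body presses on something with over 40 N, if the wrist force passes 120 N, or if a joint passes its speed limit or range.

## Working session

There is one attempt and no reset: what is moved stays moved. The work goes in short steps, each a Python script; the robot and the scene stay as the last script left them, time stands still between calls to the robot, and variables do not carry over. Pictures are saved under pics/ and viewed, about 8 in all and at most 12, crops included, and the job is handed in when it is done.

```bash
mkdir -p pics; cat > h.py <<'E'
import numpy as np, cv2
from workcell import bot, hand, kinematics, get_obs, vision, hand_in
def snap(cam,name):
    d=vision.read_camera(cam); cv2.imwrite(f'pics/{name}.png',cv2.cvtColor(d['frame'],cv2.COLOR_RGB2BGR))
    np.savez(f'pics/{name}.npz',K=d['intrinsics'],V=d['view']); return d
def world(name,uv,z):
    c=np.load(f'pics/{name}.npz'); K,V=c['K'],c['V']; R,t=V[:3,:3],V[:3,3]
    o=-R.T@t; out=[]
    for (u,v) in np.atleast_2d(uv):
        r=R.T@np.linalg.inv(K)@[u,v,1]; out.append(o+r*(z-o[2])/r[2])
    return np.array(out)
def proj(name,P):
    c=np.load(f'pics/{name}.npz'); P=np.atleast_2d(P); q=(c['K']@(c['V'][:3,:3]@P.T+c['V'][:3,3:]))
    return (q[:2]/q[2]).T
E
python3 - <<'E'
from h import *
np.set_printoptions(precision=4,suppress=True)
for c in ('top','side'):
    d=snap(c,c+'0'); V=d['view']; print(c,-V[:3,:3].T@V[:3,3]); print(V,d['intrinsics'])
o=get_obs(); print(o)
E
```

```text
top [0.3333 0.0198 1.5482]
[[-0.0056 -0.9999  0.0132  0.0011]
 [-0.9914  0.0038 -0.1312  0.5334]
 [ 0.1311 -0.0138 -0.9913  1.4912]
 [ 0.      0.      0.      1.    ]] [[564.646    0.     319.8781]
 [  0.     564.646  244.7024]
 [  0.       0.       1.    ]]
side [ 0.2209 -0.8527  0.6268]
[[ 0.9465 -0.3228 -0.002  -0.4831]
 [-0.1719 -0.4988 -0.8495  0.1451]
 [ 0.2732  0.8044 -0.5276  0.9562]
 [ 0.      0.      0.      1.    ]] [[512.8798   0.     319.7395]
 [  0.     512.8798 241.8965]
 [  0.       0.       1.    ]]
{'time_s': 0.1, 'joint_pos': array([ 1.2106,  0.3536,  1.6341, -0.    ,  1.1552, -0.0024]), 'joint_vel': array([ 0.0006, -0.0007, -0.0009,  0.0017,  0.    ,  0.0009]), 'joint_efforts': array([  0.0004, -60.6358, -34.2818,   0.0002,   0.0041,   0.    ]), 'position': array([0.2187, 0.585 , 0.2129]), 'orientation': array([ 0.6963, -0.1259,  0.1258, -0.6954]), 'wrist_force': array([0.1886, 0.6499, 0.344 ]), 'ft_torque': array([-0.0016, -0.0081, -0.004 ]), 'gripper_width': 0.08567760713003576}
```

View pics/top0.png

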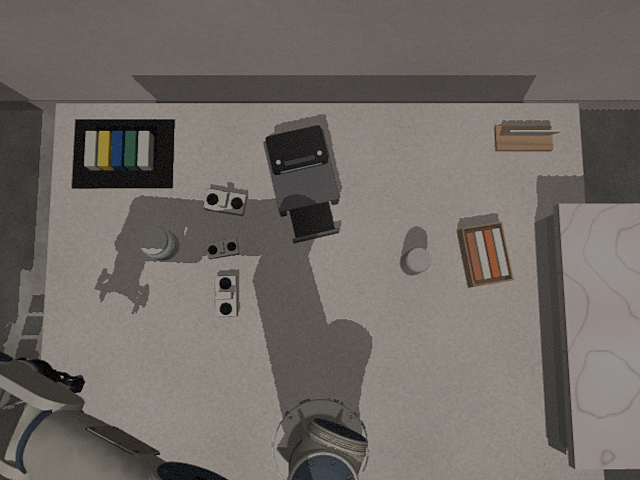

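View pics/side0.png

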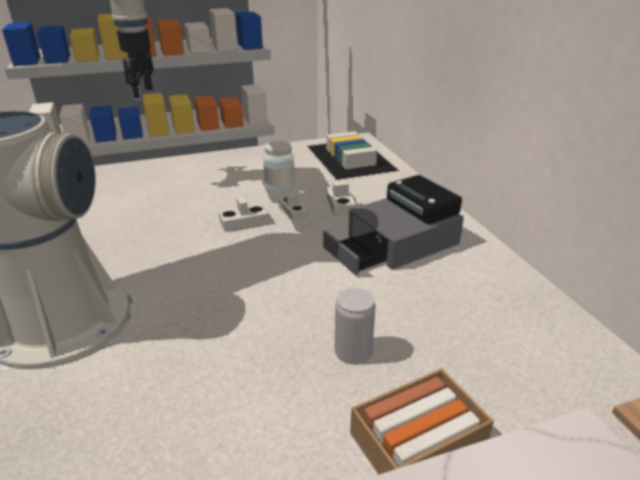

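The top view shows three cassette-like blocks at about (226,199), (223,247) and (227,296), and the middle one looks smallest. The tray is at about (313,221), the jar at (160,243), the can at (416,260) and the carton at (486,252). Next, an enlarged crop.

```bash
python3 - <<'E'
import cv2,numpy as np
a=cv2.imread('pics/top0.png')[175:275,195:355]
a=cv2.resize(a,None,fx=5,fy=5,interpolation=cv2.INTER_CUBIC)
a=(255*(a/255.)**0.55).astype(np.uint8)
cv2.imwrite('pics/c1.png',a)
E
```

```text
(no output)
```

View pics/c1.png

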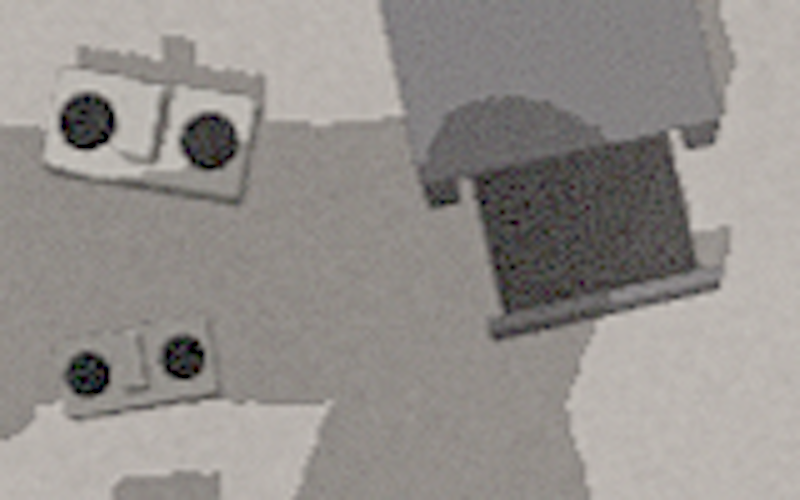

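```bash
python3 - <<'E'
from h import *
np.set_printoptions(precision=4,suppress=True)
f=lambda p:(np.array(p,float)+.5)/5-.5+[195,175]
d=world('top0',f([(87,373),(184,356)]),.024); print('discs',d,d.mean(0), np.linalg.norm(d[1]-d[0]),'yaw of y axis',np.degrees(np.arctan2(*(d[0]-d[1])[1::-1])))
p=world('top0',f([(490,322),(493,336),(720,284),(716,268)]),.050); print('panel top',p,np.linalg.norm(p[0]-p[3]))
q=world('top0',f([(385,0),(425,190),(720,130)]),.074); print('printer top edge',q)
j=world('top0',[(160,243)],.12); print('jar',j, 'can',world('top0',[(417,260)],.115))
# wrist camera pose relative to TCP
w=snap('wrist','w0'); o=get_obs()
from scipy.spatial.transform import Rotation as R
Rt=R.from_quat(o['orientation']).as_matrix(); V=w['view']; c=-V[:3,:3].T@V[:3,3]
print('Rt',Rt); print('cam in tool',Rt.T@(c-o['position']),'cam axes in tool\n',Rt.T@V[:3,:3].T, w['intrinsics'][0])
print(bot.tcp_to_tips)
E
```

```text
discs [[0.5237 0.2913 0.024 ]
 [0.5328 0.2389 0.024 ]] [0.5283 0.2651 0.024 ] 0.053178557737740655 yaw of y axis 99.85524426320987
panel top [[ 0.5471  0.0718  0.05  ]
 [ 0.5396  0.0702  0.05  ]
 [ 0.5673 -0.0516  0.05  ]
 [ 0.576  -0.0496  0.05  ]] 0.12480138933788103
printer top edge [[ 0.7179  0.1273  0.074 ]
 [ 0.6145  0.1055  0.074 ]
 [ 0.6465 -0.0513  0.074 ]]
jar [[0.5281 0.4064 0.12  ]] can [[ 0.4825 -0.2484  0.115 ]]
Rt [[ 0.9367 -0.0004  0.3502]
 [-0.3502 -0.001   0.9367]
 [ 0.     -1.     -0.001 ]]
cam in tool [-0.0647 -0.1593 -0.0003] cam axes in tool
 [[ 0.0002  0.9662  0.2579]
 [-0.0008 -0.2579  0.9662]
 [ 1.     -0.0004  0.0007]] [410.6956   0.     315.1795]
0.017
```

```bash
cat >> h.py <<'E'
from scipy.spatial.transform import Rotation as Rot
def quat(psi):
    c,s=np.cos(psi),np.sin(psi); return Rot.from_matrix([[c,0,-s],[s,0,c],[0,-1,0]]).as_quat()
E
python3 - <<'E'
from h import *
np.set_printoptions(precision=4,suppress=True)
bot.reach([.528,.265,.2],quat(np.radians(9.9))); bot.dwell(.3); snap('wrist','w1')
bot.reach([.57,.02,.22],quat(np.radians(12.8))); bot.dwell(.3); snap('wrist','w2')
for n in('w1','w2'):
    a=cv2.imread(f'pics/{n}.png'); a=(255*(a/255.)**0.6).astype(np.uint8); cv2.imwrite(f'pics/{n}b.png',a)
o=get_obs();print(o['time_s'],o['position'],o['joint_pos'])
E
```

```text
3.4667 [0.57   0.0208 0.2199] [ 0.0338  0.2625  1.7457  0.0001  1.1336 -1.7616]
```

View pics/w1b.png

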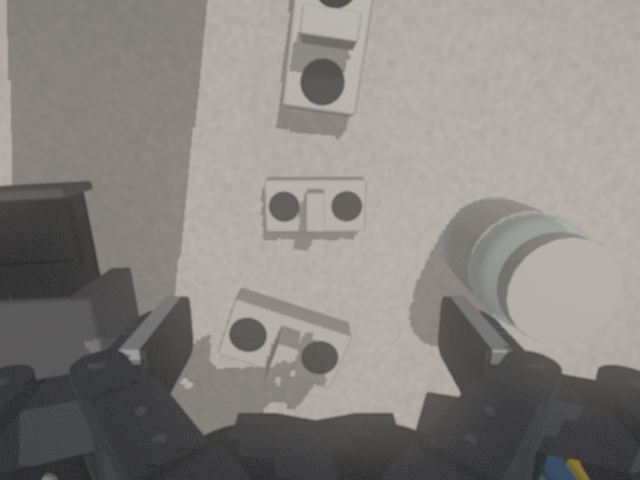

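View pics/w2b.png

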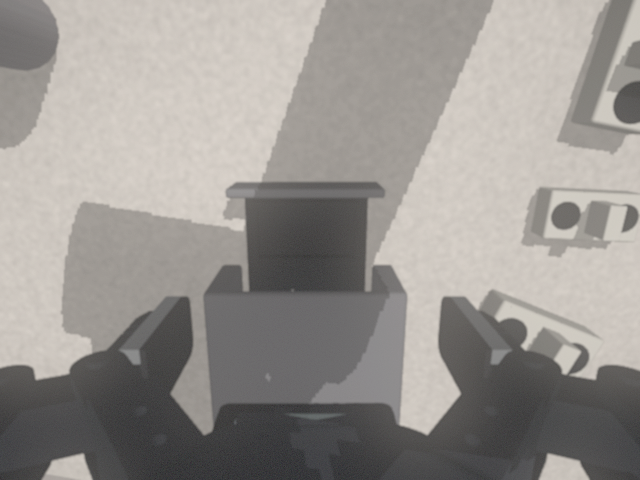

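```bash
python3 - <<'E'
import cv2,numpy as np
a=cv2.imread('pics/w1b.png')[165:245,250:410]; b=cv2.imread('pics/w2b.png')[170:310,200:410]
a=cv2.resize(a,None,fx=3.8,fy=3.8,interpolation=cv2.INTER_CUBIC)[:240]
b=(255*(b/255.)**0.6).astype(np.uint8); b=cv2.resize(b,None,fx=3.8,fy=3.8,interpolation=cv2.INTER_CUBIC)
cv2.imwrite('pics/c2.png',b)
A=cv2.resize(cv2.imread('pics/w1b.png')[165:245,250:380],None,fx=6,fy=6,interpolation=cv2.INTER_CUBIC); cv2.imwrite('pics/c3.png',A)
E
```

```text
(no output)
```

View pics/c2.png

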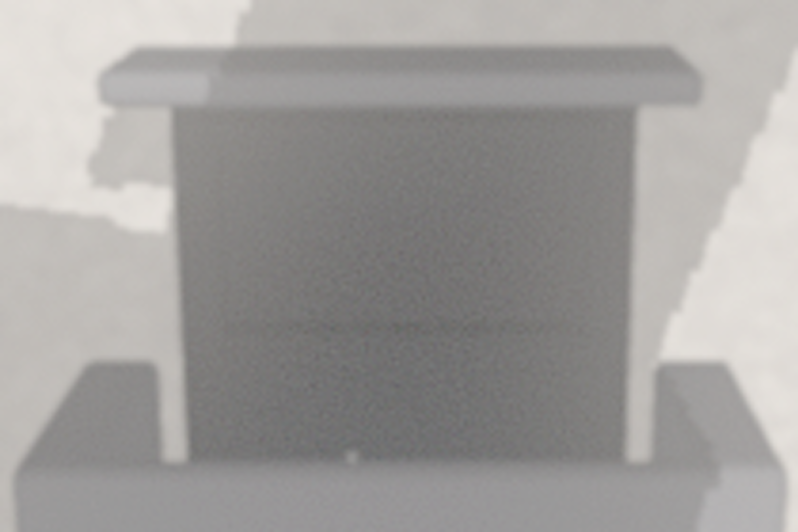

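View pics/c3.png

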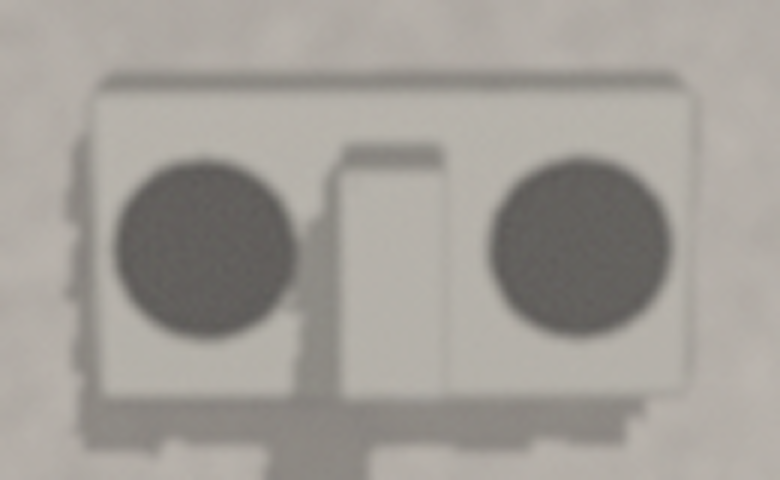

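```bash
python3 - <<'E'
from h import *
np.set_printoptions(precision=4,suppress=True)
g=lambda p:(np.array(p,float)+.5)/3.8-.5+[200,170]
k=lambda p:(np.array(p,float)+.5)/6-.5+[250,165]
yaw=lambda a,b:np.degrees(np.arctan2((b-a)[1],(b-a)[0]))-90
L=np.linalg.norm
d=world('w1',k([(205,248),(580,248)]),.024); print('discs',d.mean(0),L(d[1]-d[0]),yaw(d[0],d[1]))
c=world('w1',k([(94,90),(690,90),(686,396),(103,398)]),.024); print('block',c.mean(0),L(c[0]-c[1]),L(c[2]-c[3]),L(c[1]-c[2]),yaw(c[0],c[1]),yaw(c[3],c[2]))
f=world('w1',k([(340,169),(444,169)]),.050); print('fin top front mid',f.mean(0),L(f[0]-f[1]))
# the image direction: right = +y?
o=world('w2',g([(101,73),(703,73)]),.05); i=world('w2',g([(101,104),(703,104)]),.05); m=world('w2',g([(15,467),(785,466)]),.074)
for n,q in(('outer',o),('inner',i),('printer',m)): print(n,q.mean(0),L(q[1]-q[0]),yaw(q[0],q[1]))
y=np.radians(np.mean([yaw(o[0],o[1]),yaw(i[0],i[1]),yaw(m[0],m[1])])); x=np.array([np.cos(y),np.sin(y)])
print('yaw',np.degrees(y)); print('well from outer',o.mean(0)[:2]+.044*x,'inner',i.mean(0)[:2]+.036*x,'printer',m.mean(0)[:2]-.037*x)
E
```

```text
discs [0.5276 0.2652 0.024 ] 0.05185075705525709 9.917073067693934
block [0.5273 0.2653 0.024 ] 0.08104348209947589 0.08191187335202259 0.04296476610926982 9.922069155754045 10.1151156959897
fin top front mid [0.5127 0.2625 0.05  ] 0.013154363353133833
outer [0.5568 0.0098 0.05  ] 0.12763121321831908 12.855847958464452
inner [0.5632 0.0112 0.05  ] 0.12829291072143015 12.854191926567907
printer [0.6344 0.0271 0.074 ] 0.16195385574231044 12.913490971388256
yaw 12.874510285473539
well from outer [0.5996 0.0196] inner [0.5983 0.0193] printer [0.5983 0.0189]
```

```bash
python3 - <<'E'
from h import *
np.set_printoptions(precision=4,suppress=True)
q=quat(np.radians(9.95)); p=np.array([.5275,.2653])
def st(s): o=get_obs(); print(s,round(o['time_s'],2),o['position'],'F',o['wrist_force'],'w',round(o['gripper_width'],4))
bot.reach([*p,.14],q); hand.move_gripper(.045,40); st('pre')
bot.servo_line([*p,.0455],velocity=.08); bot.dwell(.1); st('down')
hand.move_gripper(0.0,40); st('grip')
bot.servo_line([*p,.18],velocity=.1); bot.dwell(.3); st('up'); snap('wrist','w3')
y=np.radians(12.87); w=np.array([.5987,.0193])
bot.reach([*w,.17],quat(y)); bot.dwell(.3); st('over'); snap('wrist','w4'); snap('side','s4')
a=np.hstack([cv2.imread('pics/w4.png')[130:370,180:460],cv2.resize(cv2.imread('pics/s4.png')[130:290,300:480],(270,240))])
cv2.imwrite('pics/c4.png',cv2.resize((255*(a/255.)**.5).astype(np.uint8),None,fx=1.45,fy=1.45))
E
```

```text
pre 4.97 [0.5277 0.265  0.1401] F [-0.0056 -0.7064  0.0933] w 0.0449
down 6.4 [0.5279 0.2655 0.0461] F [ 0.2805  0.1713 -0.0306] w 0.0447
grip 6.9 [0.5275 0.2653 0.0455] F [-0.2968  0.1502 -0.094 ] w 0.0002
up 8.69 [0.5274 0.2652 0.1797] F [ 0.4938  0.0428 -0.2462] w 0.0003
over 10.05 [0.5987 0.0203 0.1701] F [ 0.5421 -0.6454 -0.1306] w 0.0002
```

View pics/c4.png

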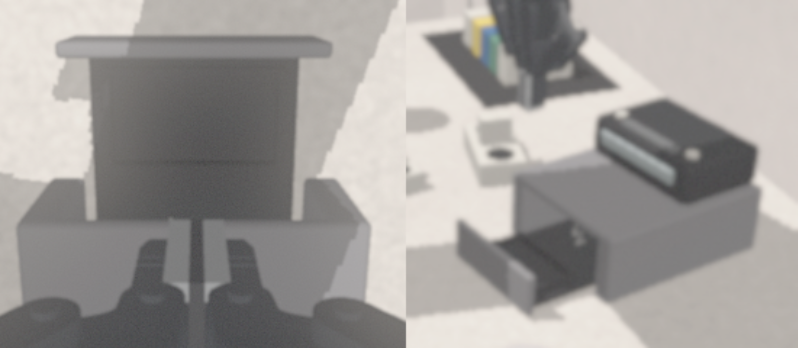

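```bash
python3 - <<'E'
from h import *
a=cv2.imread('pics/w3.png'); cv2.imwrite('pics/w3b.png',(255*(a/255.)**.6).astype(np.uint8))
E
```

```text
(no output)
```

View pics/w3b.png

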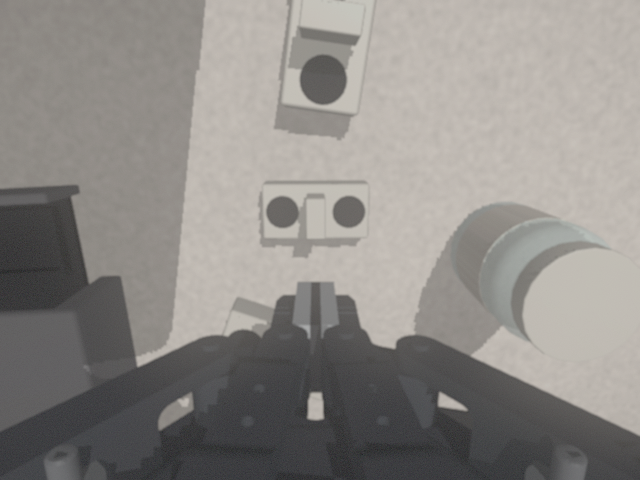

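The cassette at (315,211) hasn't moved, and the fingers closed without touching it. I'll check the tool and camera geometry by projecting the TCP and tip into this picture, where the tips are seen at about (315,283).

```bash
python3 - <<'E'
from h import *
np.set_printoptions(precision=4,suppress=True)
T=np.array([.5274,.2652,.1797])
print('tip,tcp',proj('w3',[T-[0,0,.017],T]), 'ground pts', proj('w3',[[.5275,.2653,.024],[.5275,.2653,.05]]))
# where do side & top see it: cassette centre prediction for hypothesised positions
for n in('top0','side0','s4'): print(n,proj(n,[[.5275,.2653,.024],[.5275,.2653,.05]]))
c=np.load('pics/w3.npz');V=c['V'];print('cam',-V[:3,:3].T@V[:3,3])
print('w3 discs', world('w3',[(282.5,212),(348.5,212)],.024))
a=cv2.imread('pics/s4.png')[140:260,200:380]
a=cv2.resize((255*(a/255.)**.6).astype(np.uint8),None,fx=4.4,fy=4.4,interpolation=cv2.INTER_CUBIC); cv2.imwrite('pics/c5.png',a)
E
```

```text
tip,tcp [[315.7473 272.5997]
 [315.8502 286.7698]] ground pts [[315.405  211.2783]
 [315.4667 218.5747]]
top0 [[221.6242 247.7737]
 [220.0727 246.5487]]
side0 [[292.3335 203.1343]
 [292.0205 193.9222]]
s4 [[292.3335 203.1343]
 [292.0205 193.9222]]
cam [0.4636 0.2535 0.3391]
w3 discs [[0.5325 0.24   0.024 ]
 [0.5236 0.2909 0.024 ]]
```

View pics/c5.png

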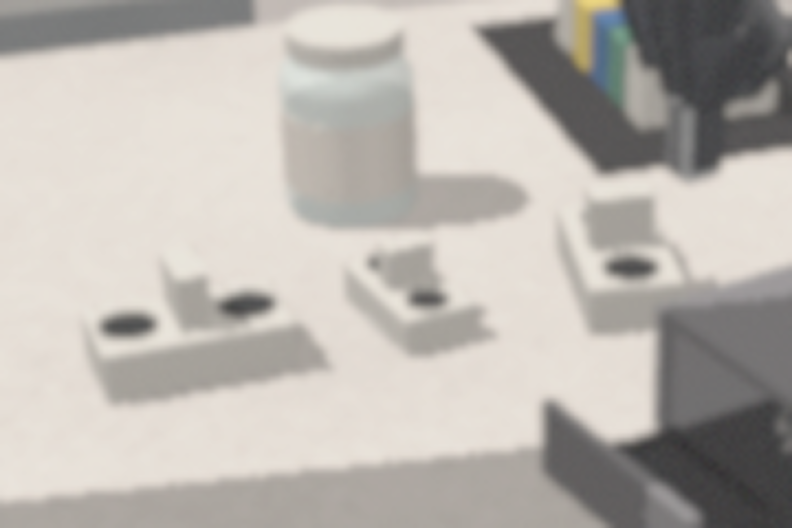

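The side crop shows the cassette standing where I computed it, at about (291,204). In the wrist view, though, the fingertips sit about 12 px higher than the stated 17 mm ahead of the TCP would put them, so the pads probably closed above the fin. I'll go down onto the block while watching the force, then back off and grip.

```bash
cat >> h.py <<'E'
def st(s): o=get_obs(); print(s,round(o['time_s'],2),o['position'],'F',o['wrist_force'],'w',round(o['gripper_width'],4))
def down(p,z0,z1,step,fmax,v=.04):
    bot.dwell(.1); f0=get_obs()['wrist_force'][2]; z=z0
    while z>z1:
        z-=step; bot.servo_line([*p,z],velocity=v); f=get_obs()['wrist_force'][2]-f0
        if abs(f)>fmax: print('contact z',z,'f',f); return z
    return z
E
python3 - <<'E'
from h import *
np.set_printoptions(precision=4,suppress=True)
q=quat(np.radians(9.95)); p=np.array([.5275,.2653])
bot.reach([*p,.12],q); hand.move_gripper(.030,40)
bot.servo_line([*p,.046],velocity=.1); st('a')
z=down(p,.046,.022,.002,2.5); st('b')
bot.servo_line([*p,z+.006],velocity=.05); hand.move_gripper(0.0,40); st('grip')
E
```

```text
a 12.46 [0.5279 0.2655 0.0464] F [-0.6813 -0.6375  0.0797] w 0.0301
b 15.56 [0.5274 0.2652 0.0218] F [-0.1283 -0.4949  0.2226] w 0.0303
grip 16.11 [0.5276 0.2653 0.0283] F [-1.1072 -1.85    5.7629] w 0.0123
```

```bash
python3 - <<'E'
from h import *
np.set_printoptions(precision=4,suppress=True)
p=np.array([.5275,.2653])
bot.servo_line([*p,.15],velocity=.1); bot.dwell(.2); st('up')
y=np.radians(12.87); w=np.array([.5987,.0193])
bot.reach([*w,.15],quat(y)); bot.dwell(.2); st('over'); snap('wrist','w6'); snap('side','s6')
a=np.hstack([cv2.imread('pics/w6.png')[130:370,180:460],cv2.resize(cv2.imread('pics/s6.png')[130:290,300:480],(270,240))])
cv2.imwrite('pics/c6.png',cv2.resize((255*(a/255.)**.5).astype(np.uint8),None,fx=1.45,fy=1.45))
E
```

```text
up 17.68 [0.5273 0.2652 0.1495] F [ 0.3349  0.2647 -1.7568] w 0.0122
over 18.88 [0.5986 0.0207 0.15  ] F [ 1.0183 -0.371  -1.1608] w 0.0125
```

View pics/c6.png

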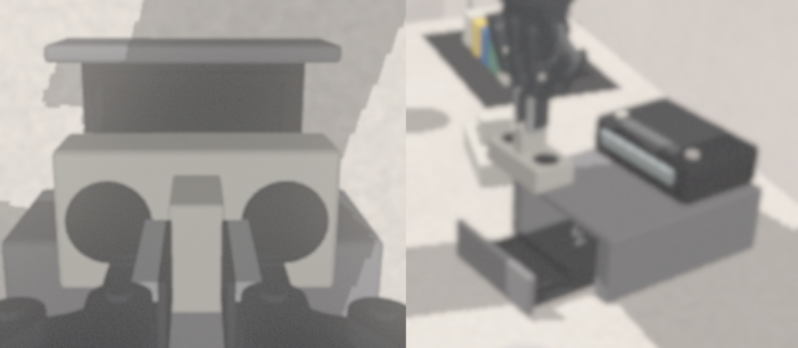

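```bash
python3 - <<'E'
from h import *
np.set_printoptions(precision=4,suppress=True)
w=np.array([.5992,.0193])
P=[]
for i in range(4): bot.servo_line([*w,.10],velocity=.1) if i==0 else bot.dwell(.08); P.append(get_obs()['position'])
e=np.mean(P[1:],0)[:2]-w; print('err',e); 
if np.linalg.norm(e)<.003: w=w-e
bot.servo_line([*w,.056],velocity=.1); bot.dwell(.2); st('hover')
z=down(w,.056,.0415,.0015,4,.04); bot.dwell(.1); st('end')
E
```

```text
err [0.0006 0.    ]
hover 20.67 [0.5992 0.0193 0.0567] F [ 0.0952 -0.3336 -1.132 ] w 0.0122
end 23.37 [0.5987 0.0193 0.041 ] F [-0.0187  1.5459 -1.616 ] w 0.0124
```

```bash
cat >> h.py <<'E'
def discs(name,z):
    g=cv2.imread(f'pics/{name}.png',0); c=proj(name,[[.5985,.0193,z]])[0]; r=70
    x0,y0=int(c[0]-r),int(c[1]-r); s=cv2.GaussianBlur(g[y0:y0+2*r,x0:x0+2*r],(3,3),0)
    t,b=cv2.threshold(s,0,255,cv2.THRESH_OTSU); cs,h=cv2.findContours(b,cv2.RETR_CCOMP,cv2.CHAIN_APPROX_NONE)
    out=[(cv2.fitEllipse(k),cv2.contourArea(k)) for k,hh in zip(cs,h[0]) if hh[3]>=0 and cv2.contourArea(k)>150]
    for k in out: print('hole',np.add(k[0][0],[x0,y0]),k[0][1],k[1])
    return np.array([np.add(k[0][0],[x0,y0]) for k in out])
E
python3 - <<'E'
from h import *
np.set_printoptions(precision=4,suppress=True)
w=np.array([.5986,.0193])
hand.move_gripper(.032,40); st('open')
bot.servo_line([*w,.075],velocity=.05); st('lift')
bot.servo_line([*w,.13],velocity=.15)
bot.reach([.57,.02,.22],quat(np.radians(12.87))); bot.dwell(.2); snap('wrist','w7'); snap('side','s7'); snap('top','t7'); st('up')
d=discs('w7',.036)
if len(d)==2:
    W=world('w7',d,.036); print(W,W.mean(0),np.degrees(np.arctan2(*(W[0]-W[1])[::-1][1:])))
    for dz in(0,.01): print('spacing if z+',dz,np.linalg.norm(np.diff(world('w7',d,.036+dz),axis=0)))
E
```

```text
open 23.69 [0.5988 0.0193 0.0412] F [-0.257  -0.8363 -0.198 ] w 0.0319
lift 24.52 [0.5984 0.0193 0.0749] F [-0.5008 -0.2784  0.3829] w 0.0323
up 25.86 [0.5696 0.02   0.2188] F [-0.2617 -0.5722 -0.6552] w 0.0321
hole [336.8404 237.9618] (29.906984329223633, 30.657793045043945) 717.0
hole [276.7572 238.2595] (29.70040512084961, 30.891538619995117) 717.5
[[ 0.5928  0.0445  0.036 ]
 [ 0.6046 -0.0059  0.036 ]] [0.5987 0.0193 0.036 ] 103.12165195436731
spacing if z+ 0 0.051803349802354376
spacing if z+ 0.01 0.05028713046648504
```

The discs show the cassette at (0.5987, 0.0193), matching the well, with the same disc spacing as on the counter, so it is seated flat. Now the push, watching the force.

```bash
cat > push.py <<'E'
from h import *
np.set_printoptions(precision=3,suppress=True)
y=np.radians(12.87); x=np.array([np.cos(y),np.sin(y)]); w=np.array([.5987,.0193]); o=w-.044*x; Z=.034
P=lambda s,z=Z:[*(o+s*x),z]
hand.move_gripper(0,40)
bot.reach(P(-.037,.15),quat(y)); bot.servo_line(P(-.037),velocity=.12); bot.dwell(.2)
F=lambda:-get_obs()['wrist_force'][:2]@x
f0=np.mean([F() for _ in range(3)]); X=lambda:(get_obs()['position'][:2]-o)@x
s=-.037; log=[]
def step(ds,v):
    global s
    s+=ds; bot.servo_line(P(s),velocity=v); f=F()-f0; log.append((s*1e3,X()*1e3,f,get_obs()['time_s'])); return f
c=None
while s<.062:
    # touch first, then quick to 15 mm travel, then fine
    if c is None:
        f=step(.002,.03)
        if f>2.5: c=s; print('touch at s',c)
        elif s>.0: print('no touch'); break
    elif s-c<.026: f=step(.004,.04)
    else: f=step(.0006,.02)
    if c is not None and s-c>.012:
        base=np.median([l[2] for l in log if 8<l[0]-c*1e3][-14:-3] or [f])
        if f>base+3.5 or f>14: print('STOP',f,base); break
print(np.array(log[::4])); print(np.array(log[-6:]))
E
python3 push.py; python3 -c "
from h import *
st('now')"
```

```text
no touch
[[-35.    -34.713   0.911  28.275]
 [-27.    -26.849   0.988  29.275]
 [-19.    -18.817   0.041  30.275]
 [-11.    -10.809   1.207  31.275]
 [ -3.     -2.856  -0.099  32.275]]
[[-9.    -8.846  0.666 31.525]
 [-7.    -6.861 -0.098 31.775]
 [-5.    -4.836  0.434 32.025]
 [-3.    -2.856 -0.099 32.275]
 [-1.    -0.845  0.535 32.525]
 [ 1.     1.159  0.486 32.775]]
now 32.77 [0.55693226 0.0097714  0.0340171 ] F [-0.01642175 -0.05550232 -0.02306427] w -0.0
```

No touch at all, so the tips passed above the panel. Together with the first missed grasp, this puts the tips about 30 mm further back than stated, so I'll back off, go lower with a force check and push again.

```bash
python3 - <<'E'
s=open('push.py').read()
s=s.replace("hand.move_gripper(0,40)\nbot.reach(P(-.037,.15),quat(y)); bot.servo_line(P(-.037),velocity=.12); bot.dwell(.2)",
"""bot.servo_line(P(-.026),velocity=.1)
zc=down(P(-.026)[:2],Z,.012,.0055,3,.04); Z=zc+(.003 if abs(zc-.012)>.001 else 0); bot.servo_line(P(-.026),velocity=.05); st('low')
""").replace("s=-.037","s=-.026").replace("step(.002,.03)","step(.002,.03)").replace("s-c<.026: f=step(.004,.04)","s-c<.029: f=step(min(.006,.0295-(s-c)),.05)").replace("s-c>.012","s-c>.03").replace("if 8<l","if 14<l")
s=s.replace("print(np.array(log[::4])); print(np.array(log[-6:]))","""
if c is not None:
    bot.dwell(.1); print('hold',F()-f0,X()); sh=s
    if F()-f0>7: bot.servo_line(P(s-.022),velocity=.05); print('after 22mm back',F()-f0,get_obs()['time_s'])
print(np.array(log[::6])); print(np.array(log[-8:]))""")
open('push2.py','w').write(s)
E
cat push2.py | head -12; python3 push2.py
```

```text
from h import *
np.set_printoptions(precision=3,suppress=True)
y=np.radians(12.87); x=np.array([np.cos(y),np.sin(y)]); w=np.array([.5987,.0193]); o=w-.044*x; Z=.034
P=lambda s,z=Z:[*(o+s*x),z]
bot.servo_line(P(-.026),velocity=.1)
zc=down(P(-.026)[:2],Z,.012,.0055,3,.04); Z=zc+(.003 if abs(zc-.012)>.001 else 0); bot.servo_line(P(-.026),velocity=.05); st('low')

F=lambda:-get_obs()['wrist_force'][:2]@x
f0=np.mean([F() for _ in range(3)]); X=lambda:(get_obs()['position'][:2]-o)@x
s=-.026; log=[]
def step(ds,v):
    global s
low 35.42 [0.531 0.004 0.034] F [-0.358  0.197 -0.045] w 0.0001
no touch
[[-24.    -23.968   0.083  35.667]
 [-12.    -11.851   1.509  37.167]
 [  0.      0.167  -0.879  38.667]]
[[-14.    -13.858   0.052  36.917]
 [-12.    -11.851   1.509  37.167]
 [-10.     -9.852  -0.269  37.417]
 [ -8.     -7.81   -1.119  37.667]
 [ -6.     -5.843  -0.524  37.917]
 [ -4.     -3.875  -0.079  38.167]
 [ -2.     -1.841   0.205  38.417]
 [  0.      0.167  -0.879  38.667]]
```

My helper's default height was bound when it was defined, so the arm went back up to 34 mm before pushing. I'll fix that and save time, since the descent to 12 mm met no contact.

```bash
python3 - <<'E'
s=open('push2.py').read().split('\n')
i=[k for k,l in enumerate(s) if l.startswith('P=lambda')][0]; j=[k for k,l in enumerate(s) if l.startswith('F=lambda')][0]
s[i:j]=["Z=.012; P=lambda s,z=Z:[*(o+s*x),z]","bot.servo_line(P(-.018,.034),velocity=.15); bot.servo_line(P(-.018),velocity=.08); st('low')"]
t='\n'.join(s).replace("s=-.026","s=-.018").replace("step(.002,.03)","step(.003,.03)").replace("step(.0006,.02)","step(.0007,.02)")
open('push3.py','w').write(t)
E
cat push3.py; python3 push3.py
```

```text
from h import *
np.set_printoptions(precision=3,suppress=True)
y=np.radians(12.87); x=np.array([np.cos(y),np.sin(y)]); w=np.array([.5987,.0193]); o=w-.044*x; Z=.034
Z=.012; P=lambda s,z=Z:[*(o+s*x),z]
bot.servo_line(P(-.018,.034),velocity=.15); bot.servo_line(P(-.018),velocity=.08); st('low')
F=lambda:-get_obs()['wrist_force'][:2]@x
f0=np.mean([F() for _ in range(3)]); X=lambda:(get_obs()['position'][:2]-o)@x
s=-.018; log=[]
def step(ds,v):
    global s
    s+=ds; bot.servo_line(P(s),velocity=v); f=F()-f0; log.append((s*1e3,X()*1e3,f,get_obs()['time_s'])); return f
c=None
while s<.062:
    # touch first, then quick to 15 mm travel, then fine
    if c is None:
        f=step(.003,.03)
        if f>2.5: c=s; print('touch at s',c)
        elif s>.0: print('no touch'); break
    elif s-c<.029: f=step(min(.006,.0295-(s-c)),.05)
    else: f=step(.0007,.02)
    if c is not None and s-c>.03:
        base=np.median([l[2] for l in log if 14<l[0]-c*1e3][-14:-3] or [f])
        if f>base+3.5 or f>14: print('STOP',f,base); break

if c is not None:
    bot.dwell(.1); print('hold',F()-f0,X()); sh=s
[... 218 characters left out ...]
w -0.0004
touch at s -0.009000000000000001
STOP 12.011894419681557 8.311140064019487
hold 12.161802344998572 0.04228780918406513
after 22mm back 0.3591405751498287 50.875
[[-15.    -14.341  -0.626  39.608]
 [ 15.     14.342   6.08   41.175]
 [ 24.     22.856   6.588  42.683]
 [ 28.2    26.998   6.857  44.183]
 [ 32.4    31.089   6.909  45.683]
 [ 36.6    35.066   8.094  47.183]
 [ 40.8    39.233   8.311  48.683]
 [ 45.     42.275  12.012  50.183]]
[[40.1   38.525  8.889 48.433]
 [40.8   39.233  8.311 48.683]
 [41.5   39.92   8.512 48.933]
 [42.2   40.571  7.678 49.183]
 [42.9   41.246  8.886 49.433]
 [43.6   41.846  8.762 49.683]
 [44.3   42.112 11.578 49.933]
 [45.    42.275 12.012 50.183]]
```

The push reached a stop at about 52 mm of travel, with the force going from 8.5 to 12 N. It dropped to about 0 after backing off 22 mm, which fits the latch holding. I'll move clear and check.

```bash
python3 - <<'E'
from h import *
np.set_printoptions(precision=4,suppress=True)
y=np.radians(12.87); x=np.array([np.cos(y),np.sin(y)]); o=np.array([.5987,.0193])-.044*x
bot.servo_line([*(o-.04*x),.012],velocity=.1); bot.servo_line([*(o-.04*x),.2],velocity=.15); bot.dwell(.2)
snap('wrist','w8'); snap('side','s8'); st('clear')
for T in(0,.039): print(T,proj('w8',[[*(o+T*x),.05],[*(o+(T+.044)*x),.036]]))
b=cv2.resize(cv2.imread('pics/s8.png')[150:290,310:480],(290,240)); a=cv2.imread('pics/w8.png')[160:400,200:440]; print('wrist crop u0=200 v0=160 scale 1.45')
cv2.imwrite('pics/c8.png',cv2.resize((255*(np.hstack([a,b])/255.)**.5).astype(np.uint8),None,fx=1.45,fy=1.45))
E
```

```text
clear 53.36 [0.5166 0.0006 0.1996] F [-0.1222 -0.4227  0.6112] w 0.0003
0 [[315.2305 262.8669]
 [315.2113 306.5109]]
0.039 [[315.2388 308.167 ]
 [315.2196 347.4705]]
wrist crop u0=200 v0=160 scale 1.45
```

View pics/c8.png

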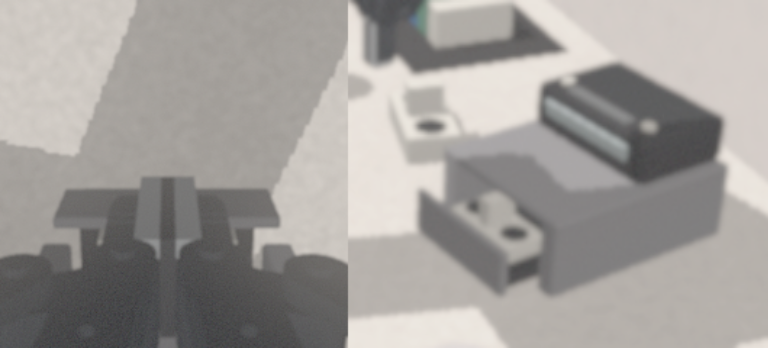

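The side crop shows the tray partly in with the cassette flat in it. In the wrist crop the panel's top outer edge is at row 308 or so, matching the 308 predicted for 39 mm of travel. Handing in.

```bash
python3 -c "
from h import *
hand_in()"
```

```text
the job is handed in; nothing more can be done
```

The smallest cassette sits flat in the tray's well and the tray is latched in. I handed the job in at about 53.4 s of the 64 s; no verdict was reported.

- **Placing:** After release, the wrist camera put the cassette at (0.5987, 0.0193), the same as the well, and turned about 0.25° from it. Its disc spacing was the same as on the counter, so it was down on the well floor.
- **Push:** I pushed in small steps. The force rose from about 8.5 to 12.2 N at the stop (about 52 mm of travel), well under the 20 N limit. After backing off 22 mm the force was about 0.4 N.
- **Final look:** The side picture shows the tray in, the cassette flat and the gripper clear. The panel edge in the wrist picture matches a latched travel of about 39 mm.
- **What went wrong on the way:** The first grasp closed on air above the fin, and two push passes went over the panel without touching anything. I take the fingertips to be about 30 mm further back than stated, and working lower fixed both. The second empty pass was a bug in my script that sent the arm back up to the old height.
- **Disagreed or not checked:** Lengths measured from the wrist camera came out 2–3% short. I did not measure the can, jar and carton again at the end, but the arm never worked near them.

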